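# Load a blank in the bench lathe under its drop-down guard

## Robot

A 6-joint arm with a two-finger parallel gripper is mounted at the origin on the work surface. World frame = base frame: x ahead of the robot, y to its left, z up, the work surface at z = 0. Lengths are in m, angles in rad, forces in N, time in s.
With the tool pointing down it reaches from about 0.225 to 0.875 m from the base axis. Payload 3.4 kg.
Tool frame: the origin (TCP) lies at the very end of the fingers, on their centre line; the grasp point (between the pads) lies 19 mm behind it (ctrl.grasp_offset is the distance from the TCP to the grasp point, in m); z points along the fingers, y is the line along which they close (so a half turn about z gives the same grasp; the last joint's range is limited). The gripper opens to 85 mm and grips with 20 to 120 N. Pads are 22 mm wide; open, the fingers measure 114 mm over their backs; the gripper's body (76 mm by 85 mm) begins 54 mm behind the grasp point. The pads swing forward as they close: fully open they stand 13 mm farther back than shut.
Start: joints at [1.101, 0.276, 1.505, -0, 1.361, -0.121], TCP at [0.197, 0.54, 0.231] pointing down, gripper open.
Joint ranges: [-2.89, 2.89], [-0.75, 2.08], [0.22, 2.7], [-1.18, 4.32], [0.11, 2.71], [-2.7, 2.7]. Speed limits (rad/s): [2.57, 2.57, 3.14, 3.14, 3.14, 3.14].

## Interface

Orientations are given as [roll, pitch, yaw] about the fixed x, y, z axes, in that order (R = Rz(yaw) Ry(pitch) Rx(roll)).
In Python, from plant import telemetry, imaging, ctrl gives the robot as it stands.
- The arm moves only by the shell command python3 -m crank 'ROWS' [FORCE]. ROWS is a JSON object of lists of equal length, an entry for each row: "rot": the turn, a rotation vector about the world's x, y, z in degrees, a list of three; "offset": the shift along the world's x, y, z in m, a list of three; "claw": the opening, from 0 (shut) to 1 (fully open). A call has 1 to 8 rows; each row is the pose to reach, as a shift and turn from the pose commanded when the call began; what a row does not reach only later rows make up. A row lasts 1/12 s, in which the tool goes at most 41.7 mm and 7.16 degrees, less where a joint would pass 70% of its speed; a pose out of reach is approached as far as the arm can. A call with a gripper value outside its range is refused whole. The fingers move at their own pace and stop on an object; FORCE is the grip in N (left out, the last holds). Time passes only in rows, so rows that repeat a pose let the fingers close. It gives the time, the measured TCP pose, the force, the opening and the grip force at its end, in the units of the state.
- telemetry.get_obs(): the state, without advancing time (a new reading comes with each control period).
- imaging.camera(name): name is "scene" or "top" or "wrist"; returns a dict with "img" (480x640x3 uint8, red, green, blue), "fx", "fy", "cx", "cy" (pixels), "rvec" (rotation vector, rad) and "tvec" (3), from world to camera coordinates, as OpenCV has them; the wrist camera has in their place "mount" (4x4, takes a point from camera to tool coordinates, whose origin is the TCP and whose axes are the flange's). Camera axes: x right, y down, z forward; pixel columns grow to the right and rows downward; lengths in m; the calibration is good to about 2 mm. A picture is of the moment at which its call begins: read the wrist's pose just before it. There is no depth.
- ctrl.hand_in(): hands the job in; it is judged then, once.
The state is a dict: "time_s": time; "joint_positions": joint angles; "dq": joint speeds; "tau": joint torques, N m; "position": TCP position; "orientation": TCP orientation; "contact_force": force on the tool from outside, world axes, zero at the start; "ft_torque": the same for the moment, N m; "width": finger opening in m; "grasp_force": force on a finger pad.
Only numpy, scipy, OpenCV 4.12 (cv2) and the standard library are available. Lean on these libraries where they do the work, as an engineer would, in place of code of your own. Each camera call takes 0.05 s, during which the arm holds its last target. There are 200 camera calls.

## Task

Pull the lathe's clear guard down fully open, lay the wood blank with the round tenons on the cradle between the two cups, and slide the tailstock up until the blank is fully home in both cups and held tight without play, feeling for the stop and not ramming it. Then push the guard back up until it is fully shut, and leave the other things on the bench where they are.

Things in the scene. Friction and masses are not known exactly. Their poses are not given: they have to be found in the camera images.
- lathe: Small grey bench wood lathe, fixed, 430 mm long. Origin: on the bench under the lathe axis. Its y runs along the axis from headstock (-y end) to tailstock (+y end), x away from its front (the guard side, facing the robot), z up. Axis 125 mm above the bench at x = 0. Headstock: block 110 x 130 mm, top 185 mm up, y = -100 to -220. Bed 45 mm high, 70 mm wide. Other points give positions in this frame.
- cup_front (a point): Foremost setting, on the axis at lathe y = -85 mm, of the floor of the headstock's steel cup. The cup sits 0 to 8 mm further to -y than this, differently each time and not measured: feel for it. It opens to +y; cone-shaped inside, 28 mm across at the floor, about 43 mm at its mouth 14 mm in front. A seated blank's end is on the cup's floor, its middle at lathe y = -15 to -23 mm.
- cradle (a point): Top of the blank's cradle, lathe y = +7 mm, 109 mm above the bench: lay the blank along the axis with its underside's middle here (4 mm either way) and both tenons clear the cups. Two steel posts 10 mm thick, at lathe y = -31 and +18 mm, carry the square part level with the cups; side cheeks flare from 36 to 45 mm apart and end 122 mm above the bench. The blank slides along it.
- tailstock: Sliding grey block (60 mm across, 50 mm along the bed, top 165 mm up) with a cup like the headstock's, opening to -y. Origin: centre of its cup's floor; axes as the lathe's. Starts at lathe y = 112 to 130 mm, slides at about 4 N, stays where left. Pushed to -y it takes the blank along until that stops in the headstock's cup (somewhere from y = 55 to 47 mm).
- tailstock_back (a point): Centre of the flat back of the 60 mm steel disc behind the tailstock, 76 mm to +y of the tailstock's origin, 125 mm above the bench: the place to push it towards the headstock, with shut fingers from above. Once the blank has stopped, press on to 10 to 20 N so that it is left held tight (the bed's friction keeps about 3 N of the push); 60 N is ramming.
- guard (a joint): Angle of the guard: 0 shut (upright), growing as it is pulled down towards the robot, 0.95 rad fully open at its stop. Stiff hinge: it stays where it is left; moving it takes up to about 8 N at the handle.
- guard_hinge (a point): Middle of the guard's hinge line, which runs along the lathe's y at lathe x = -45, y = -5 mm, 55 mm above the bench. The guard is a clear plastic hood with aluminium edges, 210 mm long: a front panel 130 mm tall standing on the hinge, and a roof running 75 mm back from its top over the lathe axis, so it must be open for loading.
- guard_handle (a point): Middle of the guard's handle: a dark round bar, 14 mm diameter, 110 mm long along the lathe's y on two legs, in the plane of the front panel, 170 mm from the hinge line and 40 mm beyond the panel's top edge. Shut: straight above the hinge, 225 mm above the bench; fully open: leaning 0.95 rad towards the robot, 154 mm up.
- blank: Wood blank: square middle part 32 x 32 mm, 90 mm long, with a round tenon 24 mm in diameter and 25 mm long at both ends, 140 mm over all, about 0.12 kg. Origin: centre of the square part's underside; y along its length, z up; its axis is 16 mm above the underside. Lies on the bench left of the lathe; either end may go to either cup.
- offcut: Plain square wood offcut 32 x 32 x 140 mm without tenons, lying near the blank; leave it. Origin: centre of underside, y along its length.
- wax: Glass jar, 70 mm diameter, 70 mm high, standing on the bench to the right; leave it. Origin: centre of underside.
There are look-alikes about, which are no part of the job. Leave any blue or orange look-alike of the blank alone.

How it is judged:
On the way, in this order (a step that is already met when the one before it is completed fails the run):
1. the guard is pulled down open (over 0.88 rad) (value of joint guard above 0.88 rad), for 0.2 s.
2. with the guard still open, the blank is seated in both cups and held tight by the tailstock, without play, and released (y of blank in the frame of lathe below -0.011 m and x of blank in the frame of lathe between -0.006 and 0.006 m and z of blank in the frame of lathe between 0.104 and 0.115 m and angle between the y axis of blank and the y axis of lathe, either way round below 0.06 rad and contact force between blank and tailstock above 1.8 N and distance between tailstock and blank below 0.0755 m and linear speed of blank below 0.01 m/s and contact force between the fingers and blank below 0.1 N and value of joint guard above 0.75 rad), for 0.2 s.
At the end, for the whole second after the job is handed in: The blank is on the lathe axis (within 6 mm and 0.06 rad), pushed home in the headstock's cup and with the tailstock's cup home on its other end within 4 mm, still bearing on it without play (contact force over 1.8 N), released and at rest; the guard is shut (within 0.05 rad) (y of blank in the frame of lathe below -0.011 m and x of blank in the frame of lathe between -0.006 and 0.006 m and z of blank in the frame of lathe between 0.104 and 0.115 m and angle between the y axis of blank and the y axis of lathe, either way round below 0.06 rad and contact force between blank and tailstock above 1.8 N and distance between tailstock and blank below 0.0755 m and linear speed of blank below 0.01 m/s and contact force between the fingers and blank below 0.1 N and value of joint guard below 0.05 rad); the robot touches nothing.
It fails at once if the tailstock is rammed against the blank (over 60 N) (contact force between blank and tailstock above 60 N).
It fails at once if the offcut is moved more than 40 mm (distance of offcut from where it was at the start of the episode above 0.04 m).
It fails at once if the jar is moved more than 40 mm (distance of wax from where it was at the start of the episode above 0.04 m).
It also fails if it takes over 72 s, if anything falls off the work surface, if the arm or the gripper's body presses on something with over 40 N, if the wrist force passes 120 N, or if a joint passes its speed limit or range.

## Working session

There is one attempt and no reset: what is moved stays moved. The work goes in short steps, Python scripts to look and compute and a shell command to move; the robot and the scene stay as the last step left them, time stands still between calls to the robot, and variables do not carry over. Pictures are saved under pics/ and viewed, at most 10 in all, crops included, and the job is handed in when it is done.

```bash
ls; mkdir -p pics; python3 - <<'E'
from plant import telemetry, imaging, ctrl
import cv2
print(telemetry.get_obs(), ctrl.grasp_offset)
for n in ("scene","top"):
    c=imaging.camera(n); cv2.imwrite(f"pics/{n}1.png",c["img"][:,:,::-1])
    print(n,{k:v for k,v in c.items() if k!="img"})
E
```

```text
pics
{'time_s': 0.0, 'joint_positions': array([ 1.10100817e+00,  2.76620443e-01,  1.50615598e+00,  4.19846444e-05,
        1.36069342e+00, -1.20992092e-01]), 'dq': array([ 3.03967326e-04,  1.24382640e-03, -6.18628395e-04, -3.83999662e-05,
       -1.32033676e-03,  8.94762569e-04]), 'tau': array([-1.62523771e-03, -4.16770005e+01, -2.45802158e+01, -4.85433120e-04,
        1.11640131e-02, -1.13160340e-05]), 'position': array([0.19625901, 0.5399017 , 0.2304161 ]), 'orientation': array([-3.13973414e+00, -2.67316609e-04,  2.79278755e+00]), 'contact_force': array([ 0.02023495, -0.04012538,  0.62085111]), 'ft_torque': array([-0.02589578,  0.01113593, -0.03261613]), 'grasp_force': 0.0, 'width': 0.08534798846647147} 0.0187
scene {'fx': 491.08760970441625, 'fy': 491.08760970441625, 'cx': 316.2098634110406, 'cy': 234.8755588914422, 'rvec': array([ 0.8743471 ,  2.65044281, -0.94153191]), 'tvec': array([ 0.39494283, -0.14050587,  1.39117217])}
top {'fx': 530.8998599155298, 'fy': 530.8998599155298, 'cx': 315.48182607153245, 'cy': 241.39826158666142, 'rvec': array([ 2.04977523, -2.169035  ,  0.24787571]), 'tvec': array([0.03154234, 0.54060085, 1.10869405])}
```

View pics/top1.png

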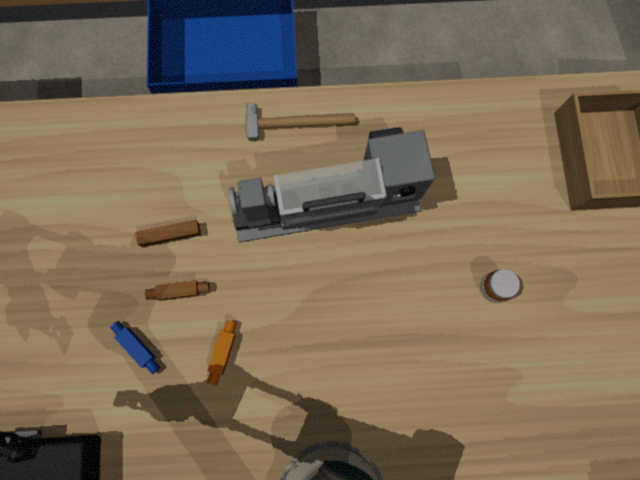

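View pics/scene1.png

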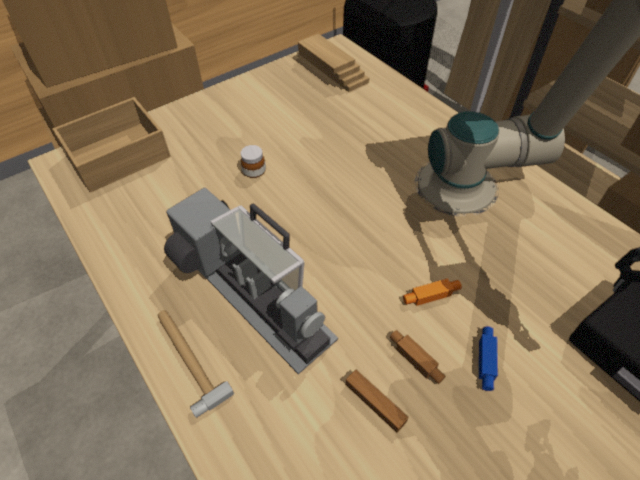

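Look-alikes (top view px): brown with round tenons (178,290), plain offcut (168,232), blue (135,348), orange (222,352). By the description I choose (178,290). The lathe guard handle is at about (334,201) and the jar at (503,285). Next I check close crops.

```bash
python3 - <<'E'
import cv2,numpy as np
t=cv2.imread("pics/top1.png");s=cv2.imread("pics/scene1.png")
cv2.imwrite("pics/c1.png",cv2.resize(t[110:260,220:450],None,fx=3.4,fy=3.4,interpolation=3))
a=cv2.resize(s[180:375,155:345],None,fx=3,fy=3,interpolation=3)
b=cv2.resize(t[210:310,135:210],None,fx=3,fy=3,interpolation=3)
o=np.zeros((585,800,3),np.uint8);o[:,:570]=a;o[:300,570:795]=b
cv2.imwrite("pics/c2.png",o)
E
```

```text
(no output)
```

View pics/c1.png

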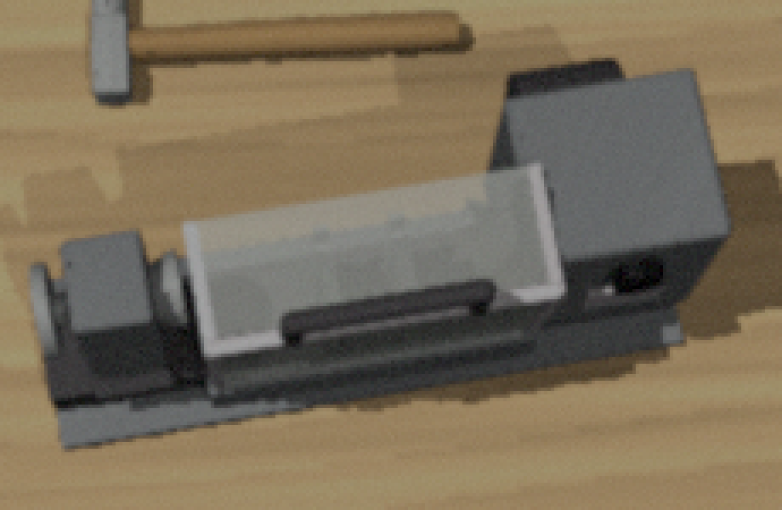

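View pics/c2.png

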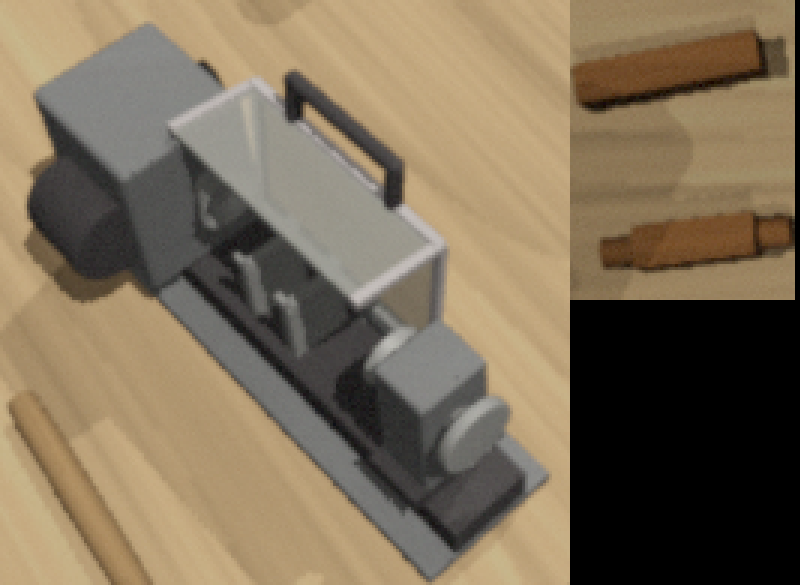

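Crops: the brown piece has round tenons at both ends, so it is the blank, and the upper one is the plain offcut. The headstock, tailstock top corners and handle are clear in both views.

```bash
cat > h.py <<'E'
import cv2,numpy as np
from scipy.spatial.transform import Rotation as Ro
from plant import telemetry, imaging, ctrl
def ray(c,uv):
    if "mount" in c:
        o=c["obs"];T=np.eye(4);T[:3,:3]=Ro.from_euler("xyz",o["orientation"]).as_matrix();T[:3,3]=o["position"];M=T@c["mount"];R=M[:3,:3];p=M[:3,3]
    else:
        R=cv2.Rodrigues(c["rvec"])[0].T;p=-R@c["tvec"]
    return p,R@np.array([(uv[0]-c["cx"])/c["fx"],(uv[1]-c["cy"])/c["fy"],1])
def onz(c,uv,z):
    p,d=ray(c,uv);return p+d*(z-p[2])/d[2]
def tri(c1,u1,c2,u2):
    (p,d),(q,e)=ray(c1,u1),ray(c2,u2);s=np.linalg.lstsq(np.c_[d,-e],q-p,rcond=None)[0]
    a,b=p+s[0]*d,q+s[1]*e;return (a+b)/2,np.linalg.norm(a-b)
def cam(n):
    o=telemetry.get_obs();c=imaging.camera(n);c["obs"]=o;return c
E
python3 - <<'E'
from h import *
t,s=cam("top"),cam("scene")
T=lambda x,y:(220+x/3.4,110+y/3.4)
S=lambda x,y:(155+x/3,180+y/3)
np.set_printoptions(precision=4,suppress=True)
print("handle A",tri(t,T(295,325),s,S(397,162)),"B",tri(t,T(490,293),s,S(292,80)))
for n,u in dict(A=(697,70),B=(728,235)).items(): print("head top",n,onz(t,T(*u),.185))
for u in [(150,25),(38,95),(127,180)]: print("head scene",onz(s,S(*u),.185))
for u in [(62,240),(140,230),(148,325),(72,335)]: print("tail top",onz(t,T(*u),.165))
for u in [(430,320),(487,363),(427,410),(378,365)]: print("tail scene",onz(s,S(*u),.165))
for u in [(65,447),(683,343)]: print("plate",onz(t,T(*u),0.005))
# brown wood masks
for n,c in (("top",t),("scene",s)):
    h=cv2.cvtColor(c["img"],cv2.COLOR_RGB2HSV)
    m=cv2.inRange(h,(3,120,50),(16,255,170));m=cv2.morphologyEx(m,cv2.MORPH_OPEN,np.ones((3,3)))
    for k in cv2.findContours(m,0,1)[0]:
        if cv2.contourArea(k)>250:
            r=cv2.minAreaRect(k);b=cv2.boxPoints(r)
            i=0 if np.linalg.norm(b[0]-b[1])<np.linalg.norm(b[1]-b[2]) else 1
            e1=(b[i]+b[i-1+2])/2 if i==0 else (b[1]+b[2])/2
            e2=(b[2]+b[3])/2 if i==0 else (b[3]+b[0])/2
            print(n,np.array(r[0]),r[1],"ends z.02:",onz(c,e1,.02),onz(c,e2,.02))
E
```

```text
handle A (array([0.5743, 0.018 , 0.2246]), np.float64(0.0033610751893749305)) B (array([ 0.5893, -0.0941,  0.2182]), np.float64(0.002646825147321477))
head top A [ 0.7344 -0.2352  0.185 ]
head top B [ 0.6286 -0.2428  0.185 ]
head scene [ 0.6335 -0.2358  0.185 ]
head scene [ 0.7347 -0.2216  0.185 ]
head scene [ 0.7193 -0.1096  0.185 ]
tail top [0.6543 0.1537 0.165 ]
tail top [0.6581 0.1066 0.165 ]
tail top [0.5981 0.1039 0.165 ]
tail top [0.5945 0.1493 0.165 ]
tail scene [0.6079 0.1036 0.165 ]
tail scene [0.597  0.1534 0.165 ]
tail scene [0.6487 0.1586 0.165 ]
tail scene [0.6553 0.1119 0.165 ]
plate [0.5635 0.1756 0.005 ]
plate [ 0.6132 -0.2507  0.005 ]
top [215.2798 371.234 ] (17.145090103149414, 28.255878448486328) ends z.02: [0.304  0.2232 0.02  ] [0.2482 0.2415 0.02  ]
top [176.5231 289.6846] (15.380306243896484, 64.1259536743164) ends z.02: [0.4625 0.2449 0.02  ] [0.4527 0.3863 0.02  ]
top [167.0074 232.0378] (14.392602920532227, 62.34228515625) ends z.02: [0.6015 0.2676 0.02  ] [0.581  0.4067 0.02  ]
scene [376.2625 399.6116] (73.73910522460938, 18.276382446289062) ends z.02: [0.5979 0.2644 0.02  ] [0.5777 0.407  0.02  ]
scene [417.5001 355.    ] (68.58935546875, 16.26345443725586) ends z.02: [0.4569 0.2433 0.02  ] [0.4512 0.3861 0.02  ]
scene [437.8456 293.2081] (18.51464080810547, 50.300846099853516) ends z.02: [0.2406 0.2331 0.02  ] [0.3738 0.2322 0.02  ]
```

```bash
python3 - <<'E'
from h import *
np.set_printoptions(precision=4,suppress=True)
t,s=cam("top"),cam("scene")
T=lambda x,y:(220+x/3.4,110+y/3.4)
S=lambda x,y:(155+x/3,180+y/3)
for u in [(430,580),(548,478),(160,290)]: print("plate scene",onz(s,S(*u),.006))
for u in [(457,548),(525,472)]: print("bed end top scene z45",onz(s,S(*u),.045),onz(s,S(*u),.0))
print("roof-front corners")
print(tri(t,T(208,350),s,S(440,243)),tri(t,T(563,292),s,S(255,82)))
print("roof-back corners")
print(tri(t,T(187,225),s,S(357,302)),tri(t,T(540,167),s,S(172,127)))
print("disc back centre",tri(t,T(38,307),s,S(482,438)))
for u in [(240,252),(288,295)]: print("post tops",onz(s,S(*u),.122))
from scipy.ndimage import map_coordinates
E
```

```text
plate scene [0.6789 0.1938 0.006 ]
plate scene [0.5636 0.1811 0.006 ]
plate scene [ 0.7139 -0.1396  0.006 ]
bed end top scene z45 [0.659  0.2006 0.045 ] [0.6481 0.1834 0.    ]
bed end top scene z45 [0.5866 0.1827 0.045 ] [0.5723 0.1647 0.    ]
roof-front corners
(array([0.5743, 0.0683, 0.1862]), np.float64(0.0008798464049435409)) (array([ 0.5985, -0.1412,  0.1808]), np.float64(0.00400076214388844))
roof-back corners
(array([0.6485, 0.0777, 0.1927]), np.float64(0.002961000703208337)) (array([ 0.673 , -0.1322,  0.1903]), np.float64(0.005678422957432201))
disc back centre (array([0.6226, 0.1767, 0.1273]), np.float64(0.006340429415526491))
post tops [ 0.6712 -0.0518  0.122 ]
post tops [0.6628 0.0016 0.122 ]
```

```bash
python3 -m crank '{"rot":[[0,0,-7],[0,0,-14],[0,0,-21],[0,0,-28],[0,0,-35],[0,0,-42],[0,0,-49],[0,0,-56]],"offset":[[0.02,-0.03,0.02],[0.043,-0.064,0.03],[0.066,-0.098,0.04],[0.089,-0.132,0.05],[0.112,-0.166,0.06],[0.135,-0.2,0.07],[0.158,-0.234,0.08],[0.181,-0.268,0.09]],"claw":[1,1,1,1,1,1,1,1]}' 20
python3 -m crank '{"rot":[[0,0,-7.4],[0,0,-7.4],[0,0,-7.4],[0,0,-7.4],[0,0,-7.4],[0,0,-7.4],[0,0,-7.4],[0,0,-7.4]],"offset":[[0.023,-0.034,0],[0.046,-0.068,0],[0.069,-0.102,0],[0.092,-0.136,0],[0.115,-0.17,0],[0.138,-0.204,0],[0.161,-0.238,0],[0.184,-0.272,0]],"claw":[1,1,1,1,1,1,1,1]}'
python3 -m crank '{"rot":[[0,0,0],[0,0,0],[0,0,0],[0,0,0]],"offset":[[0.022,-0.037,0],[0.022,-0.037,0],[0.022,-0.037,0],[0.022,-0.037,0]],"claw":[1,1,1,0.8]}'
python3 - <<'E'
from h import *
c=cam("wrist");print(c["obs"]["position"],c["obs"]["orientation"],c["mount"],c["fx"],c["cx"],c["cy"])
cv2.imwrite("pics/w1.png",c["img"][:,:,::-1])
E
```

```text
time_s: 0.97
position: [0.3758, 0.2739, 0.321]
orientation: [3.141, -0.0, 1.81]
contact_force: [0.9, 0.5, -0.2]
width: 0.0855
grasp_force: 0.0
time_s: 1.63
position: [0.56, 0.0017, 0.3204]
orientation: [3.141, -0.0, 1.686]
contact_force: [0.5, 0.5, 0.9]
width: 0.0853
grasp_force: 0.0
time_s: 1.97
position: [0.581, -0.0332, 0.3199]
orientation: [-3.14, -0.001, 1.685]
contact_force: [-0.2, 0.0, 0.5]
width: 0.0753
grasp_force: 0.0
[ 0.58095222 -0.03319131  0.31990554] [-3.14040674e+00 -1.15830187e-03  1.68547907e+00] [[-2.09949848e-04 -9.65783079e-01 -2.59351115e-01  6.57713906e-02]
 [ 9.99997655e-01  3.56244260e-04 -2.13611587e-03 -1.22164614e-03]
 [ 2.15541691e-03 -2.59350955e-01  9.65780739e-01 -1.42679239e-01]
 [ 0.00000000e+00  0.00000000e+00  0.00000000e+00  1.00000000e+00]] 350.6136794527841 322.23288628143086 236.11866564444912
```

View pics/w1.png

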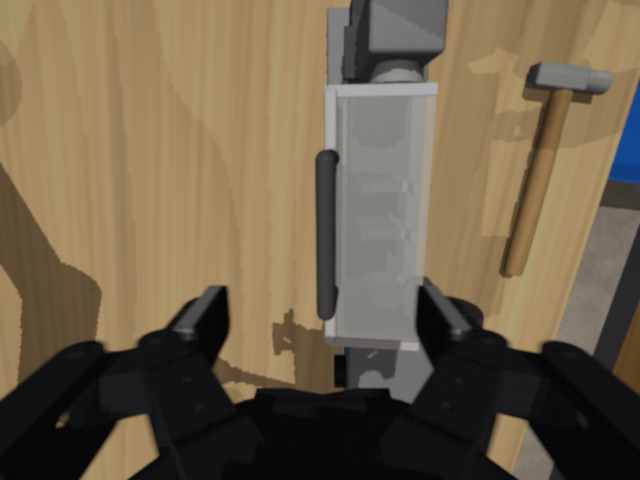

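The wrist view is aligned with the lathe. The handle bar runs from (326,155) to (326,318), and the guard's roof spans (330,88)–(435,345).

```bash
python3 - <<'E'
from h import *
np.set_printoptions(precision=4,suppress=True)
c=imaging.camera("wrist");c["obs"]=telemetry.get_obs()
for u in [(326,155),(326,236),(326,318)]: print(onz(c,u,.224))
for u in [(325,88),(437,88),(326,343),(419,348)]: print(u,onz(c,u,.187))
E
```

```text
[0.5747 0.025  0.224 ]
[ 0.5813 -0.0303  0.224 ]
[ 0.5889 -0.0939  0.224 ]
(325, 88) [0.5687 0.0713 0.187 ]
(437, 88) [0.6502 0.0808 0.187 ]
(326, 343) [ 0.5945 -0.1378  0.187 ]
(419, 348) [ 0.6774 -0.1331  0.187 ]
```

```bash
python3 -m crank '{"rot":[[0,0,0],[0,0,0],[0,0,0],[0,0,0],[0,0,0],[0,0,0],[0,0,0],[0,0,0]],"offset":[[0.001,-0.002,-0.04],[0.001,-0.002,-0.08],[0.001,-0.002,-0.1],[0.001,-0.002,-0.114],[0.001,-0.002,-0.114],[0.001,-0.002,-0.114],[0.001,-0.002,-0.114],[0.001,-0.002,-0.114]],"claw":[0.6,0.5,0.5,0.4,0,0,0,0]}' 25
```

```text
time_s: 2.73
position: [0.5821, -0.0336, 0.2061]
orientation: [-3.142, -0.002, 1.687]
contact_force: [2.0, 3.2, -11.0]
width: 0.0132
grasp_force: 25.9
```

```bash
python3 -m crank '{"rot":[[0,0,0],[0,0,0],[0,0,0],[0,0,0],[0,0,0],[0,0,0],[0,0,0],[0,0,0]],"offset":[[-0.012,-0.0014,-0.0015],[-0.0234,-0.0027,-0.0043],[-0.036,-0.0042,-0.008],[-0.0475,-0.0055,-0.0124],[-0.059,-0.0068,-0.018],[-0.0702,-0.008,-0.0241],[-0.081,-0.0094,-0.0315],[-0.081,-0.0094,-0.0315]],"claw":[0,0,0,0,0,0,0,0]}'
```

```text
time_s: 3.4
position: [0.5016, -0.0435, 0.1767]
orientation: [3.137, -0.001, 1.686]
contact_force: [-0.7, 4.6, -2.6]
width: 0.0127
grasp_force: 25.3
```

Following well, with low forces. Now to the stop.

```bash
python3 -m crank '{"rot":[[0,0,0],[0,0,0],[0,0,0],[0,0,0],[0,0,0],[0,0,0]],"offset":[[-0.01,-0.001,-0.0075],[-0.019,-0.0021,-0.016],[-0.028,-0.0032,-0.0253],[-0.034,-0.004,-0.033],[-0.04,-0.0046,-0.041],[-0.042,-0.0048,-0.044]],"claw":[0,0,0,0,0,0]}'
```

```text
time_s: 3.9
position: [0.4646, -0.0484, 0.1361]
orientation: [3.128, -0.0, 1.685]
contact_force: [0.3, 10.6, 36.2]
width: 0.013
grasp_force: 30.3
```

```bash
python3 -m crank '{"rot":[[0,0,0],[0,0,0],[0,0,0],[0,0,0],[0,0,0],[0,0,0],[0,0,0],[0,0,0]],"offset":[[0.002,0,0.003],[0.002,0,0.003],[0.002,0,0.003],[0.002,0,0.003],[0.002,0,0.04],[0.002,0,0.08],[0.002,0,0.12],[0.002,0.03,0.15]],"claw":[0.5,0.5,0.5,0.6,0.6,1,1,1]}'
python3 -m crank '{"rot":[[0,0,-3.4],[0,0,-3.4],[0,0,-3.4],[0,0,-3.4],[0,0,-3.4],[0,0,-3.4],[0,0,-3.4],[0,0,-3.4]],"offset":[[0,0.04,0],[0,0.08,0],[0,0.12,0],[0,0.16,0],[0,0.2,0],[0,0.24,0],[0,0.28,0],[0,0.315,0]],"claw":[1,1,1,1,1,1,1,1]}'
python3 - <<'E'
from h import *
c=cam("wrist");print(c["obs"]["position"],c["obs"]["orientation"])
np.save("w2.npy",c,allow_pickle=True)
c2=cam("top");cv2.imwrite("pics/t2.png",cv2.resize(c2["img"][110:260,220:450,::-1],None,fx=3.4,fy=3.4,interpolation=3))
o=np.zeros((600,560,3),np.uint8)
cv2.imwrite("pics/w2.png",c["img"][:,:,::-1])
E
```

```text
time_s: 4.57
position: [0.4626, -0.0239, 0.2834]
orientation: [3.139, 0.005, 1.681]
contact_force: [1.6, 0.8, 0.3]
width: 0.0844
grasp_force: 0.0
time_s: 5.23
position: [0.4608, 0.2971, 0.28]
orientation: [-3.141, 0.001, 1.628]
contact_force: [0.4, -1.3, -0.0]
width: 0.0853
grasp_force: 0.0
[0.46083856 0.29710757 0.28001268] [-3.14118952e+00  5.47091480e-04  1.62764408e+00]
```

View pics/w2.png

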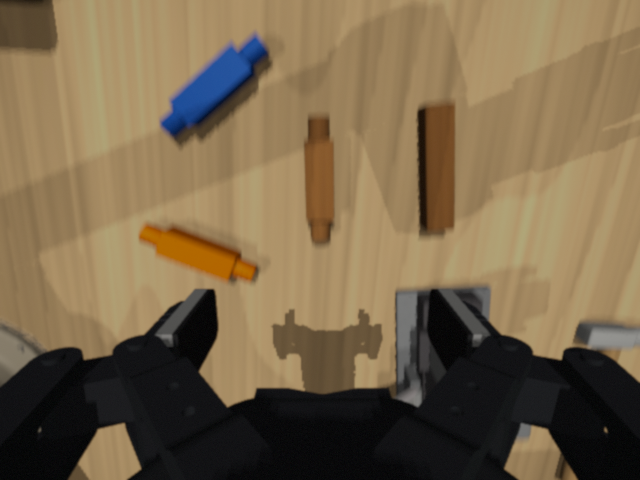

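View pics/t2.png

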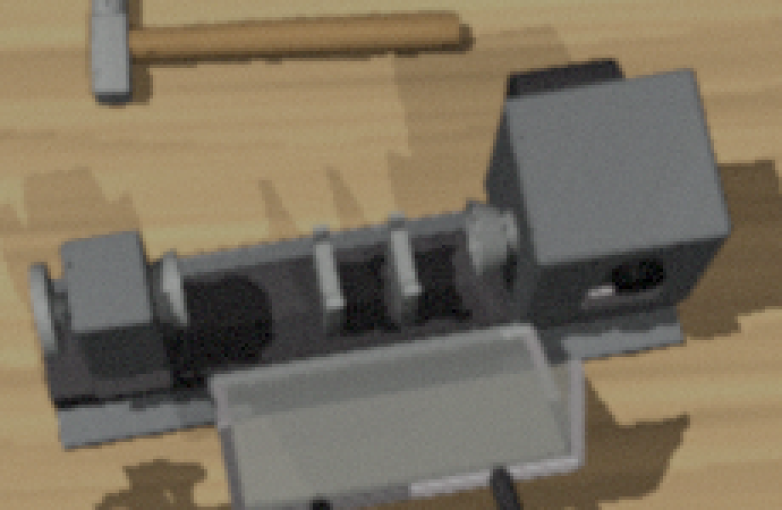

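Wrist view: the brown blank is upright in the image, with ends at (318,117) and (320,242) and the square part at x 304–334. In the top view the guard is open and the cradle cheek tops show at crop (318,232), (397,220), (333,305) and (407,293).

```bash
python3 - <<'E'
from h import *
np.set_printoptions(precision=4,suppress=True)
c=np.load("w2.npy",allow_pickle=True).item();t=cam("top")
h=cv2.cvtColor(c["img"],cv2.COLOR_RGB2HSV);m=cv2.inRange(h,(3,120,40),(16,255,190));m[:, :290]=0;m[:,350:]=0;m[260:]=0
m=cv2.morphologyEx(m,cv2.MORPH_OPEN,np.ones((3,3)))
ys=np.where(m.any(1))[0];w=m.astype(bool).sum(1)
for y in (125,150,165,180,195,210,235):
    x=np.where(m[y])[0];print(y,x.min(),x.max(),"z.032",onz(c,(x.min(),y),.032)[:2],onz(c,(x.max()+1,y),.032)[:2])
print(ys.min(),ys.max(),onz(c,(318,ys.min()),.02),onz(c,(320,ys.max()),.016), "sq rows",np.where(w>25)[0][[0,-1]])
r=np.where(w>25)[0];print(onz(c,(319,r[0]),.032),onz(c,(319,r[-1]+1),.032))
T=lambda x,y:(220+x/3.4,110+y/3.4)
O=np.array([.644,-.025]);a=.116;L=np.array([[np.cos(a),np.sin(a)],[-np.sin(a),np.cos(a)]])
for n,u,z in [("p1back",(318,232),.122),("p2back",(397,220),.122),("p1front",(333,305),.122),("p2front",(407,293),.122),("tailcup top",(170,252),.15),("tail c1",(62,240),.165),("c2",(140,230),.165),("c3",(148,325),.165),("c4",(72,335),.165),("disc top",(40,265),.155),("headcup topmouth",(476,205),.15),("headcup top back",(512,207),.15)]:
    p=onz(t,T(*u),z)[:2];print(n,p,"lathe",L@(p-O))
E
```

```text
125 308 328 z.032 [0.4389 0.3789] [0.4611 0.3802]
150 304 333 z.032 [0.4357 0.3529] [0.4681 0.3547]
165 305 333 z.032 [0.4375 0.337 ] [0.4692 0.3388]
180 305 333 z.032 [0.4382 0.3207] [0.4702 0.3226]
195 306 333 z.032 [0.4401 0.3042] [0.4713 0.3059]
210 306 333 z.032 [0.4408 0.2871] [0.4724 0.2889]
235 311 329 z.032 [0.4479 0.2582] [0.4698 0.2595]
115 243 [0.4487 0.3904 0.02  ] [0.4589 0.2446 0.016 ] sq rows [139 221]
[0.4513 0.3653 0.032 ] [0.4563 0.2741 0.032 ]
p1back [ 0.6661 -0.0016] lathe [0.0246 0.0207]
p2back [ 0.6713 -0.0518] lathe [ 0.024  -0.0297]
p1front [ 0.6177 -0.0082] lathe [-0.0242  0.0197]
p2front [ 0.623  -0.0548] lathe [-0.0243 -0.0272]
tailcup top [0.6483 0.09  ] lathe [0.0176 0.1138]
tail c1 [0.6543 0.1537] lathe [0.0309 0.1764]
c2 [0.6581 0.1066] lathe [0.0292 0.1291]
c3 [0.5981 0.1039] lathe [-0.0306  0.1334]
c4 [0.5945 0.1493] lathe [-0.029   0.1789]
disc top [0.6426 0.1687] lathe [0.0211 0.1926]
headcup topmouth [ 0.6683 -0.099 ] lathe [ 0.0156 -0.0763]
headcup top back [ 0.6658 -0.121 ] lathe [ 0.0106 -0.0979]
```

```bash
python3 -m crank '{"rot":[[0,0,0.6],[0,0,0.6],[0,0,0.6],[0,0,0.6],[0,0,0.6],[0,0,0.6],[0,0,0.6],[0,0,0.6]],"offset":[[-0.005,0.008,-0.04],[-0.005,0.008,-0.08],[-0.005,0.008,-0.12],[-0.005,0.008,-0.16],[-0.005,0.008,-0.2],[-0.005,0.008,-0.235],[-0.005,0.008,-0.26],[-0.005,0.008,-0.274]],"claw":[1,1,1,1,1,1,1,1]}'
python3 -m crank '{"rot":[[0,0,0],[0,0,0],[0,0,0],[0,0,0],[0,0,0],[0,0,0],[0,0,0],[0,0,0]],"offset":[[0,0,0],[0,0,0],[0,0,0],[0,0,0],[0,0,0],[0,0,0],[0,0,0],[0,0,0]],"claw":[0.8,0.7,0.6,0.5,0.3,0,0,0]}' 40
```

```text
time_s: 6.05
position: [0.4542, 0.3, 0.003]
orientation: [-3.136, 0.003, 1.636]
contact_force: [-0.1, -0.6, -0.0]
width: 0.0855
grasp_force: 0.0
time_s: 6.72
position: [0.4575, 0.3033, 0.008]
orientation: [3.138, -0.001, 1.638]
contact_force: [-0.5, -0.4, 6.1]
width: 0.0313
grasp_force: 41.9
```

```bash
python3 -m crank '{"rot":[[0,0,0],[0,0,0],[0,0,2.8],[0,0,2.8],[0,0,2.8],[0,0,2.8],[0,0,2.8],[0,0,2.8]],"offset":[[0,0,0.03],[0,0,0.07],[0,-0.01,0.11],[0.01,-0.03,0.145],[0.025,-0.06,0.17],[0.04,-0.09,0.19],[0.058,-0.122,0.205],[0.076,-0.154,0.22]],"claw":[0,0,0,0,0,0,0,0]}'
python3 -m crank '{"rot":[[0,0,0],[0,0,0],[0,0,0],[0,0,0],[0,0,0],[0,0,0],[0,0,0],[0,0,0]],"offset":[[0.018,-0.034,0],[0.036,-0.068,0],[0.055,-0.102,0],[0.074,-0.136,0],[0.093,-0.165,0],[0.111,-0.18,0],[0.111,-0.18,0],[0.111,-0.18,0]],"claw":[0,0,0,0,0,0,0,0]}'
python3 - <<'E'
from h import *
c=cam("wrist");print(c["obs"]["position"],c["obs"]["orientation"],c["obs"]["width"])
np.save("w3.npy",c,allow_pickle=True);cv2.imwrite("pics/w3.png",c["img"][:,:,::-1])
E
```

```text
time_s: 7.38
position: [0.5325, 0.1478, 0.2282]
orientation: [3.14, -0.0, 1.687]
contact_force: [0.7, 0.0, -1.7]
width: 0.0312
grasp_force: 41.0
time_s: 8.05
position: [0.6435, -0.032, 0.2257]
orientation: [-3.141, -0.001, 1.684]
contact_force: [-0.1, 0.0, -1.8]
width: 0.031
grasp_force: 40.9
[ 0.64348728 -0.03202599  0.2256708 ] [-3.14060331e+00 -6.07969862e-04  1.68435681e+00] 0.031016581032526525
```

View pics/w3.png

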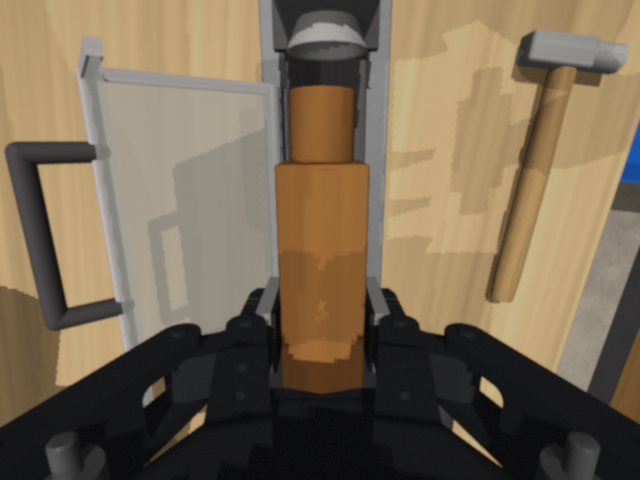

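The blank is held straight. Its square edge is at row 162 (cols 277–369), the tenon end is at row 86, and the tail cup rim is centred near (327,45).

```bash
python3 - <<'E'
from h import *
np.set_printoptions(precision=4,suppress=True)
c=np.load("w3.npy",allow_pickle=True).item()
O=np.array([.6437,-.0227]);a=.116;L=np.array([[np.cos(a),np.sin(a)],[-np.sin(a),np.cos(a)]])
z=c["obs"]["position"][2]
f=lambda n,u,zz:print(n,L@(onz(c,u,zz)[:2]-O))
print("tcp",L@(c["obs"]["position"][:2]-O))
f("sqL",(276,163),z+.024);f("sqR",(369,163),z+.024);f("tenL",(290,86),z+.012);f("tenR",(354,86),z+.012);f("tenTop",(322,86),z+.02)
f("sq2L",(281,300),z+.024);f("sq2R",(364,300),z+.024)
for r in (42,):
  f("cupL",(288,r),.125);f("cupR",(367,r),.125)
E
```

```text
tcp [-0.0013 -0.0092]
sqL [-0.018   0.0498]
sqR [0.0129 0.0497]
tenL [-0.0137  0.0753]
tenR [0.0084 0.0752]
tenTop [-0.0026  0.0741]
sq2L [-0.0179  0.0003]
sq2R [0.0127 0.0003]
cupL [-0.0242  0.1171]
cupR [0.0252 0.1169]
```

```bash
python3 -m crank '{"rot":[[0,0,0],[0,0,0],[0,0,0],[0,0,0],[0,0,0],[0,0,0],[0,0,0],[0,0,0]],"offset":[[0.0016,0.0022,-0.02],[0.0016,0.0022,-0.05],[0.0016,0.0022,-0.075],[0.0016,0.0022,-0.09],[0.0016,0.0022,-0.098],[0.0016,0.0022,-0.102],[0.0016,0.0022,-0.105],[0.0016,0.0022,-0.107]],"claw":[0,0,0,0,0,0,0,0]}'
```

```text
time_s: 8.77
position: [0.6454, -0.0284, 0.1204]
orientation: [3.14, 0.0, 1.687]
contact_force: [0.9, -0.4, -0.6]
width: 0.0313
grasp_force: 41.0
```

```bash
python3 -m crank '{"rot":[[0,0,0],[0,0,0],[0,0,0],[0,0,0]],"offset":[[0,0,-0.001],[0,0,-0.002],[0,0,-0.003],[0,0,-0.003]],"claw":[0,0,0,0]}'
```

```text
time_s: 9.1
position: [0.6455, -0.029, 0.1171]
orientation: [3.14, 0.0, 1.686]
contact_force: [-0.0, -0.3, 1.0]
width: 0.0312
grasp_force: 41.0
```

```bash
python3 -m crank '{"rot":[[0,0,0],[0,0,0],[0,0,0],[0,0,0],[0,0,0],[0,0,0],[0,0,0],[0,0,0]],"offset":[[0,0,-0.0005],[0,0,-0.0005],[0,0,-0.0005],[0,0,-0.0005],[0,0,0.02],[0,0,0.05],[0,0,0.085],[0,0,0.12]],"claw":[0.1,0.55,0.6,0.7,0.7,0.7,0.7,0.7]}'
python3 - <<'E'
from h import *
np.set_printoptions(precision=4,suppress=True)
c=cam("wrist");t=cam("top");cv2.imwrite("pics/w4.png",c["img"][:,:,::-1])
O=np.array([.6437,-.0227]);a=.116;L=np.array([[np.cos(a),np.sin(a)],[-np.sin(a),np.cos(a)]])
for n,k in (("w",c),("top",t)):
    h=cv2.cvtColor(k["img"],cv2.COLOR_RGB2HSV);m=cv2.inRange(h,(3,120,40),(16,255,220))
    if n=="top": m[:150]=0;m[250:]=0;m[:,:240]=0;m[:,450:]=0
    m=cv2.morphologyEx(m,cv2.MORPH_OPEN,np.ones((3,3)))
    q=max(cv2.findContours(m,0,1)[0],key=cv2.contourArea)
    b=cv2.boxPoints(cv2.minAreaRect(q));print(n,cv2.contourArea(q),b.round(1).tolist())
    for p in b: print(L@(onz(k,p,.133)[:2]-O))
E
```

```text
time_s: 9.77
position: [0.6443, -0.0288, 0.2368]
orientation: [-3.14, -0.001, 1.686]
contact_force: [-0.1, -0.2, 0.4]
width: 0.0596
grasp_force: 0.0
w 7888.0 [[300.0, 114.0], [347.0, 114.0], [347.0, 309.0], [300.0, 309.0]]
[-0.0168  0.0777]
[0.0145 0.0777]
[ 0.017  -0.0646]
[-0.0193 -0.0647]
top 8.5 [[350.0, 177.0], [353.0, 177.0], [353.0, 180.0], [350.0, 180.0]]
[ 0.0104 -0.0576]
[ 0.0093 -0.0638]
[ 0.0028 -0.0626]
[ 0.0038 -0.0563]
```

View pics/w4.png

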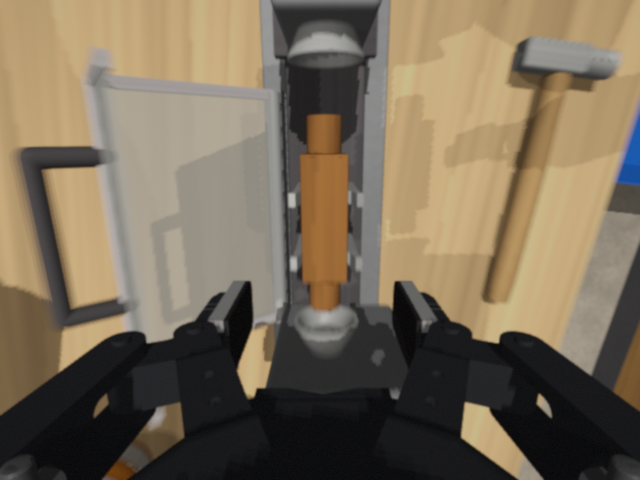

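The blank lies straight in the cradle, with tenon ends at rows 114 and 309, both clear of the cups. Next the tailstock.

```bash
python3 -m crank '{"rot":[[0,0,0],[0,0,0],[0,0,0],[0,0,0],[0,0,0],[0,0,0],[0,0,0],[0,0,0]],"offset":[[-0.004,0.036,0],[-0.0085,0.073,0],[-0.013,0.11,0],[-0.017,0.147,0],[-0.0215,0.184,0],[-0.025,0.215,0],[-0.028,0.2395,0],[-0.028,0.2395,0]],"claw":[0,0,0,0,0,0,0,0]}' 40
python3 -m crank '{"rot":[[0,0,0],[0,0,0],[0,0,0],[0,0,0],[0,0,0],[0,0,0],[0,0,0]],"offset":[[0,0,-0.03],[0,0,-0.065],[0,0,-0.095],[0,0,-0.115],[0,0,-0.122],[0,0,-0.122],[0,0,-0.122]],"claw":[0,0,0,0,0,0,0]}'
```

```text
time_s: 10.53
position: [0.6155, 0.2159, 0.2354]
orientation: [-3.14, -0.003, 1.691]
contact_force: [-0.3, 0.5, 0.8]
width: 0.0001
grasp_force: 0.0
time_s: 11.12
position: [0.6175, 0.2103, 0.1147]
orientation: [3.141, 0.0, 1.686]
contact_force: [0.5, -0.8, 0.9]
width: -0.0004
grasp_force: 0.0
```

```bash
python3 -m crank '{"rot":[[0,0,0],[0,0,0],[0,0,0],[0,0,0],[0,0,0],[0,0,0],[0,0,0],[0,0,0]],"offset":[[0,-0.005,0],[0.0002,-0.01,0],[0.0007,-0.015,0],[0.0013,-0.02,0],[0.0019,-0.025,0],[0.0025,-0.03,0],[0.0031,-0.035,0],[0.0036,-0.04,0]],"claw":[0,0,0,0,0,0,0,0]}'
```

```text
time_s: 11.78
position: [0.621, 0.171, 0.1153]
orientation: [3.14, -0.001, 1.686]
contact_force: [-1.4, 4.7, 5.4]
width: 0.0001
grasp_force: 2.4
```

```bash
python3 -m crank '{"rot":[[0,0,0],[0,0,0],[0,0,0],[0,0,0],[0,0,0],[0,0,0],[0,0,0],[0,0,0]],"offset":[[0.0006,-0.005,0],[0.0012,-0.01,0],[0.0017,-0.015,0],[0.0023,-0.02,0],[0.0028,-0.024,0],[0.0032,-0.028,0],[0.0037,-0.032,0],[0.004,-0.035,0]],"claw":[0,0,0,0,0,0,0,0]}'
python3 -m crank '{"rot":[[0,0,0],[0,0,0],[0,0,0],[0,0,0],[0,0,0],[0,0,0]],"offset":[[0.0002,-0.002,0],[0.0005,-0.004,0],[0.0007,-0.006,0],[0.0009,-0.008,0],[0.0012,-0.01,0],[0.0014,-0.012,0]],"claw":[0,0,0,0,0,0]}'
```

```text
time_s: 12.45
position: [0.6252, 0.1359, 0.1153]
orientation: [3.139, -0.001, 1.686]
contact_force: [-1.4, 5.8, 5.1]
width: -0.0001
grasp_force: 2.7
time_s: 12.95
position: [0.6266, 0.1243, 0.1153]
orientation: [3.139, -0.001, 1.686]
contact_force: [0.8, 4.2, 4.6]
width: 0.0003
grasp_force: 2.7
```

```bash
for i in 1; do python3 -m crank '{"rot":[[0,0,0],[0,0,0],[0,0,0],[0,0,0]],"offset":[[0.0001,-0.001,0],[0.0002,-0.002,0],[0.0003,-0.003,0],[0.0005,-0.004,0]],"claw":[0,0,0,0]}'; done
python3 -m crank '{"rot":[[0,0,0],[0,0,0],[0,0,0]],"offset":[[0.0001,-0.0007,0],[0.0002,-0.0014,0],[0.0002,-0.002,0]],"claw":[0,0,0]}'
```

```text
time_s: 13.28
position: [0.6271, 0.1203, 0.1153]
orientation: [3.139, -0.001, 1.686]
contact_force: [-1.0, 5.5, 4.9]
width: 0.0002
grasp_force: 2.7
time_s: 13.53
position: [0.6274, 0.1183, 0.1153]
orientation: [3.139, -0.001, 1.686]
contact_force: [1.0, 5.5, 5.6]
width: -0.0001
grasp_force: 2.6
```

```bash
python3 -m crank '{"rot":[[0,0,0],[0,0,0],[0,0,0]],"offset":[[0.0001,-0.0007,0],[0.0002,-0.0014,0],[0.0002,-0.002,0]],"claw":[0,0,0]}'
```

```text
time_s: 13.78
position: [0.6276, 0.1163, 0.1153]
orientation: [3.139, -0.001, 1.686]
contact_force: [-0.1, 5.2, 5.3]
width: -0.0004
grasp_force: 2.7
```

```bash
python3 -m crank '{"rot":[[0,0,0],[0,0,0],[0,0,0]],"offset":[[0.0001,-0.0007,0],[0.0002,-0.0014,0],[0.0002,-0.002,0]],"claw":[0,0,0]}'
```

```text
time_s: 14.03
position: [0.6277, 0.1155, 0.1154]
orientation: [3.139, -0.004, 1.686]
contact_force: [-0.2, 10.0, 5.8]
width: -0.0001
grasp_force: 4.6
```

```bash
python3 -m crank '{"rot":[[0,0,0],[0,0,0],[0,0,0]],"offset":[[0.0001,-0.0007,0],[0.0002,-0.0014,0],[0.0002,-0.002,0]],"claw":[0,0,0]}'
```

```text
time_s: 14.28
position: [0.6277, 0.1156, 0.1154]
orientation: [3.139, -0.007, 1.685]
contact_force: [0.2, 14.2, 5.6]
width: -0.0002
grasp_force: 6.8
```

```bash
python3 -m crank '{"rot":[[0,0,0],[0,0,0],[0,0,0]],"offset":[[0.0001,-0.0007,0],[0.0001,-0.0014,0],[0.0001,-0.0014,0]],"claw":[0,0,0]}'
```

```text
time_s: 14.53
position: [0.6277, 0.1156, 0.1154]
orientation: [3.138, -0.01, 1.685]
contact_force: [-1.3, 16.0, 6.4]
width: 0.0001
grasp_force: 7.7
```

```bash
python3 -m crank '{"rot":[[0,0,0],[0,0,0],[0,0,0],[0,0,0],[0,0,0],[0,0,0],[0,0,0],[0,0,0]],"offset":[[-0.0005,0.005,0],[-0.001,0.01,0],[-0.0025,0.025,0],[-0.0035,0.035,0.01],[-0.0035,0.035,0.05],[-0.0035,0.035,0.09],[0,0,0.13],[0.004,-0.035,0.14]],"claw":[0,0,0,0,0,0,0,0]}'
python3 -m crank '{"rot":[[0,0,0],[0,0,0],[0,0,0],[0,0,0]],"offset":[[0.004,-0.035,0],[0.009,-0.075,0],[0.013,-0.11,0],[0.013,-0.11,0]],"claw":[0,0,0,0]}'
python3 - <<'E'
from h import *
np.set_printoptions(precision=4,suppress=True)
c=cam("wrist");t=cam("top");cv2.imwrite("pics/w5.png",c["img"][:,:,::-1])
O=np.array([.6437,-.0227]);a=.116;L=np.array([[np.cos(a),np.sin(a)],[-np.sin(a),np.cos(a)]])
print(c["obs"]["position"],c["obs"]["orientation"])
h=cv2.cvtColor(c["img"],cv2.COLOR_RGB2HSV);m=cv2.inRange(h,(3,120,40),(16,255,220));m=cv2.morphologyEx(m,cv2.MORPH_OPEN,np.ones((3,3)))
m[:,:270]=0;m[:,370:]=0
w=(m>0).sum(1);r=np.where(w>0.8*w.max())[0];print(r[[0,-1]],np.where(w>5)[0][[0,-1]])
for y in (r[0],r[-1]+1):
    x=np.where(m[(r[0]+5 if y==r[0] else r[-1]-5)])[0]
    print(L@(onz(c,(x.min(),y),.141)[:2]-O),L@(onz(c,(x.max()+1,y),.141)[:2]-O))
E
```

```text
time_s: 15.2
position: [0.6321, 0.0828, 0.2576]
orientation: [3.134, -0.0, 1.692]
contact_force: [1.4, -0.4, -0.0]
width: 0.0002
grasp_force: 0.0
time_s: 15.53
position: [0.6444, -0.0368, 0.2525]
orientation: [-3.141, 0.006, 1.681]
contact_force: [0.2, 0.9, 0.5]
width: 0.0004
grasp_force: 0.0
[ 0.6444 -0.0368  0.2525] [-3.1415  0.0057  1.6806]
[172 275] [162 286]
[-0.0162  0.0304] [0.0153 0.0302]
[-0.0163 -0.0492] [ 0.0155 -0.0494]
```

View pics/w5.png

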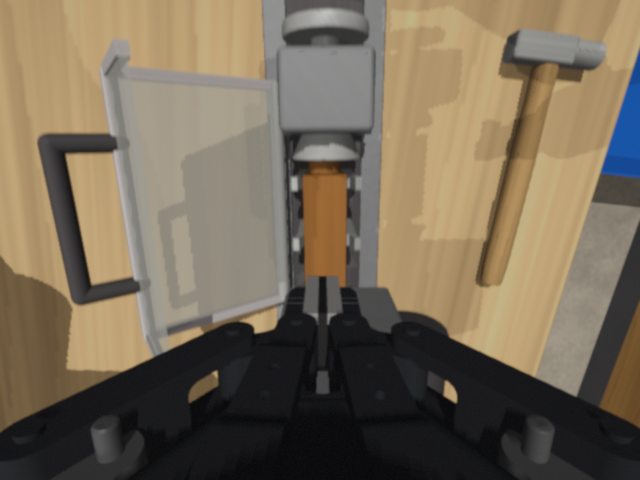

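The blank is in line with the cups, with its square end at row 172 and the tail cup mouth near row 160. The cradle cheeks are at rows ~184 and ~243. I check against the posts numerically.

```bash
python3 - <<'E'
from h import *
np.set_printoptions(precision=4,suppress=True)
c=cam("wrist");print(c["obs"]["position"])
O=np.array([.6437,-.0227]);a=.116;L=np.array([[np.cos(a),np.sin(a)],[-np.sin(a),np.cos(a)]])
g=cv2.cvtColor(c["img"],cv2.COLOR_RGB2GRAY)
f=lambda x,r,z:(L@(onz(c,(x,r),z)[:2]-O))
for x in (296,355):
    col=g[165:260,x-2:x+2].mean(1);b=col>110
    e=np.where(np.diff(b.astype(int)))[0]+166;print(x,e,[f(x,r,.122).round(4).tolist() for r in e])
col=g[125:180,310:335].mean(1).astype(int);print(list(zip(range(125,180,2),col[::2])))
for r in (158,160,162,164): print(r,"mouth z.146",f(325,r,.1465))
print("square",f(325,172,.141))
E
```

```text
[ 0.6437 -0.0311  0.2523]
296 [168 186 200 246 259] [[-0.0228, 0.0383], [-0.0231, 0.0246], [-0.0234, 0.0136], [-0.0242, -0.0241], [-0.0245, -0.0352]]
355 [168 247 258] [[0.0224, 0.0382], [0.0237, -0.025], [0.0239, -0.0344]]
[(125, np.int64(135)), (127, np.int64(135)), (129, np.int64(134)), (131, np.int64(134)), (133, np.int64(134)), (135, np.int64(133)), (137, np.int64(127)), (139, np.int64(108)), (141, np.int64(85)), (143, np.int64(66)), (145, np.int64(85)), (147, np.int64(90)), (149, np.int64(90)), (151, np.int64(91)), (153, np.int64(96)), (155, np.int64(124)), (157, np.int64(161)), (159, np.int64(165)), (161, np.int64(166)), (163, np.int64(167)), (165, np.int64(168)), (167, np.int64(168)), (169, np.int64(149)), (171, np.int64(73)), (173, np.int64(55)), (175, np.int64(54)), (177, np.int64(57)), (179, np.int64(81))]
158 mouth z.146 [-0.0007  0.0468]
160 mouth z.146 [-0.0007  0.0454]
162 mouth z.146 [-0.0007  0.0441]
164 mouth z.146 [-0.0007  0.0427]
square [-0.0007  0.0368]
```

```bash
python3 - <<'E'
from h import *
np.set_printoptions(precision=4,suppress=True)
c=cam("wrist");print(c["obs"]["position"])
O=np.array([.6437,-.0227]);a=.116;L=np.array([[np.cos(a),np.sin(a)],[-np.sin(a),np.cos(a)]])
h=cv2.cvtColor(c["img"],cv2.COLOR_RGB2HSV);m=cv2.inRange(h,(3,120,40),(16,255,220))
w=(m[:,270:370]>0).sum(1);print([(r,int(w[r])) for r in range(166,192)])
for r in (180,182,184): print(r,L@(onz(c,(325,r),.141)[:2]-O))
print("mouth",L@(onz(c,(325,170),.1465)[:2]-O))
E
```

```text
[ 0.6436 -0.0298  0.2523]
[(166, 0), (167, 0), (168, 0), (169, 0), (170, 0), (171, 0), (172, 0), (173, 0), (174, 31), (175, 32), (176, 32), (177, 31), (178, 31), (179, 30), (180, 30), (181, 30), (182, 31), (183, 37), (184, 40), (185, 41), (186, 42), (187, 43), (188, 44), (189, 44), (190, 43), (191, 43)]
180 [-0.0007  0.0324]
182 [-0.0007  0.031 ]
184 [-0.0007  0.0296]
mouth [-0.0008  0.0399]
```

The blank is home: its centre is at lathe y ≈ -0.016, and the stop was felt at 16 N. Now I shut the guard.

```bash
python3 -m crank '{"rot":[[0,0,0],[0,0,0],[0,0,0],[0,0,0],[0,0,0],[0,0,0],[0,0,0],[0,0,0]],"offset":[[-0.035,-0.004,0],[-0.07,-0.007,0],[-0.105,-0.011,0],[-0.14,-0.014,0],[-0.165,-0.017,0],[-0.179,-0.018,0],[-0.179,-0.018,0],[-0.179,-0.018,0]],"claw":[0.5,0.5,0.5,0.5,0.5,0.5,0.5,0.5]}' 25
python3 -m crank '{"rot":[[0,0,0],[0,0,0],[0,0,0],[0,0,0],[0,0,0],[0,0,0],[0,0,0],[0,0,0]],"offset":[[0,0,-0.03],[0,0,-0.065],[0,0,-0.09],[0,0,-0.105],[0,0,-0.112],[0,0,-0.112],[0,0,-0.112],[0,0,-0.112]],"claw":[0.5,0.5,0.5,0.5,0.5,0.5,0.5,0.5]}'
```

```text
time_s: 16.4
position: [0.4647, -0.0468, 0.2529]
orientation: [3.14, 0.0, 1.688]
contact_force: [-0.1, 0.4, 0.2]
width: 0.0429
grasp_force: 0.0
time_s: 17.07
position: [0.4664, -0.0481, 0.1414]
orientation: [3.139, 0.001, 1.687]
contact_force: [-0.8, 0.3, 0.1]
width: 0.043
grasp_force: 0.0
```

```bash
python3 -m crank '{"rot":[[0,0,0],[0,0,0],[0,0,0],[0,0,0],[0,0,0]],"offset":[[-0.001,0,-0.004],[-0.001,0,-0.004],[-0.001,0,-0.004],[-0.001,0,-0.004],[-0.001,0,-0.004]],"claw":[0.3,0,0,0,0]}' 30
```

```text
time_s: 17.48
position: [0.4644, -0.0481, 0.1368]
orientation: [3.14, 0.0, 1.686]
contact_force: [0.7, 0.9, 0.9]
width: 0.0132
grasp_force: 29.7
```

```bash
python3 -m crank '{"rot":[[0,0,0],[0,0,0],[0,0,0],[0,0,0],[0,0,0],[0,0,0],[0,0,0],[0,0,0]],"offset":[[0.0106,0.0012,0.0133],[0.0224,0.0026,0.0255],[0.0354,0.0041,0.0364],[0.0494,0.0057,0.046],[0.0644,0.0075,0.0542],[0.08,0.0093,0.0608],[0.0962,0.0112,0.0658],[0.0962,0.0112,0.0658]],"claw":[0,0,0,0,0,0,0,0]}'
```

```text
time_s: 18.15
position: [0.5599, -0.0366, 0.2041]
orientation: [-3.14, -0.0, 1.687]
contact_force: [-3.4, 1.7, 12.6]
width: 0.0128
grasp_force: 32.4
```

```bash
python3 -m crank '{"rot":[[0,0,0],[0,0,0],[0,0,0],[0,0,0],[0,0,0],[0,0,0]],"offset":[[0.0085,0.001,0.002],[0.0167,0.0019,0.0034],[0.025,0.0029,0.0045],[0.0315,0.0037,0.005],[0.037,0.0043,0.0053],[0.037,0.0043,0.0053]],"claw":[0,0,0,0,0,0]}'
```

```text
time_s: 18.65
position: [0.5952, -0.0323, 0.2079]
orientation: [-3.137, -0.001, 1.687]
contact_force: [-4.5, 1.4, 6.1]
width: 0.013
grasp_force: 32.7
```

```bash
python3 -m crank '{"rot":[[0,0,0],[0,0,0],[0,0,0],[0,0,0]],"offset":[[0.002,0.0002,0],[0.004,0.0005,0],[0.006,0.0007,0],[0.006,0.0007,0]],"claw":[0,0,0,0]}'
```

```text
time_s: 18.98
position: [0.6002, -0.0317, 0.2078]
orientation: [-3.136, -0.001, 1.686]
contact_force: [-5.2, 1.4, 5.7]
width: 0.013
grasp_force: 32.9
```

```bash
python3 -m crank '{"rot":[[0,0,0],[0,0,0],[0,0,0]],"offset":[[0.0015,0.0002,0],[0.003,0.0003,0],[0.003,0.0003,0]],"claw":[0,0,0]}'
```

```text
time_s: 19.23
position: [0.6016, -0.0316, 0.2078]
orientation: [-3.132, -0.001, 1.687]
contact_force: [-8.2, 1.0, 8.4]
width: 0.0126
grasp_force: 33.1
```

```bash
python3 -m crank '{"rot":[[0,0,0],[0,0,0],[0,0,0]],"offset":[[0.001,0.0001,0],[0.002,0.0002,0],[0.002,0.0002,0]],"claw":[0,0,0]}'
```

```text
time_s: 19.48
position: [0.6015, -0.0315, 0.2078]
orientation: [-3.128, -0.001, 1.687]
contact_force: [-13.3, -0.5, 9.8]
width: 0.0128
grasp_force: 33.3
```

```bash
python3 -m crank '{"rot":[[0,0,0],[0,0,0],[0,0,0]],"offset":[[0.0015,0.0001,0],[0.0025,0.0003,0],[0.0025,0.0003,0]],"claw":[0,0,0]}'
```

```text
time_s: 19.73
position: [0.6015, -0.0315, 0.2078]
orientation: [-3.123, -0.001, 1.687]
contact_force: [-17.8, -1.1, 13.2]
width: 0.0129
grasp_force: 33.6
```

```bash
python3 -m crank '{"rot":[[0,0,0],[0,0,0],[0,0,0],[0,0,0],[0,0,0],[0,0,0],[0,0,0],[0,0,0]],"offset":[[-0.003,0,0],[-0.004,0,-0.001],[-0.004,0,-0.001],[-0.004,0,-0.001],[-0.004,0,-0.001],[-0.004,0,0.03],[-0.004,0,0.07],[-0.004,0,0.11]],"claw":[0,0.1,0.5,0.5,0.5,0.5,0.5,0.5]}'
python3 -m crank '{"rot":[[0,0,0],[0,0,0],[0,0,0],[0,0,0],[0,0,0],[0,0,0]],"offset":[[-0.035,0,0],[-0.07,0,0],[-0.1,0,0],[-0.12,0,0],[-0.12,0,0],[-0.12,0,0]],"claw":[0.5,0.5,0.5,0.5,0.5,0.5]}'
python3 - <<'E'
from h import *
np.set_printoptions(precision=4,suppress=True)
s=cam("scene");t=cam("top")
O=np.array([.6437,-.0227]);a=.116;L=np.array([[np.cos(a),np.sin(a)],[-np.sin(a),np.cos(a)]])
for n,c,box in (("top",t,(280,380,160,240)),("scene",s,(235,300,190,260))):
    g=cv2.cvtColor(c["img"],cv2.COLOR_RGB2GRAY);m=np.zeros_like(g);x0,x1,y0,y1=box
    m[y0:y1,x0:x1]=(g[y0:y1,x0:x1]<62)*255
    for q in cv2.findContours(m,0,1)[0]:
        if cv2.contourArea(q)>60:
            r=cv2.minAreaRect(q);p=onz(c,r[0],.225);print(n,np.array(r[0]),r[1],L@(p[:2]-O))
    h=cv2.cvtColor(c["img"],cv2.COLOR_RGB2HSV)
print(telemetry.get_obs()["contact_force"],telemetry.get_obs()["dq"])
E
```

```text
time_s: 20.4
position: [0.6061, -0.031, 0.3172]
orientation: [-3.139, -0.001, 1.686]
contact_force: [0.8, -0.4, -0.1]
width: 0.0428
grasp_force: 0.0
time_s: 20.9
position: [0.4864, -0.0311, 0.3178]
orientation: [3.14, 0.0, 1.686]
contact_force: [-0.2, -0.5, 0.2]
width: 0.043
grasp_force: 0.0
top [332.9431 206.7857] (82.752197265625, 60.189483642578125) [-0.0741 -0.0018]
scene [262.192  230.8505] (56.36012649536133, 9.583041191101074) [-0.033   0.0085]
[-0.1488 -0.1022 -0.6381] [ 0.0024  0.0177 -0.0071 -0.0012  0.004  -0.    ]
```

```bash
python3 - <<'E'
from h import *
np.set_printoptions(precision=4,suppress=True)
c=cam("wrist");O=np.array([.6437,-.0227]);a=.116;L=np.array([[np.cos(a),np.sin(a)],[-np.sin(a),np.cos(a)]])
g=cv2.cvtColor(c["img"],cv2.COLOR_RGB2GRAY);R=L.T
for r in (170,200,230):
    x=np.where(g[r]<70)[0];runs=np.split(x,np.where(np.diff(x)>1)[0]+1)
    print(r,[(q[0],q[-1],(L@(onz(c,(q.mean(),r),.225)[:2]-O)).round(4).tolist()) for q in runs if len(q)>6])
E
```

```text
170 [(np.int64(0), np.int64(40), [-0.3573, 0.0576]), (np.int64(408), np.int64(415), [-0.0986, 0.0574]), (np.int64(427), np.int64(492), [-0.0669, 0.0573])]
200 [(np.int64(406), np.int64(413), [-0.0986, 0.0374]), (np.int64(423), np.int64(456), [-0.0784, 0.0374]), (np.int64(479), np.int64(499), [-0.045, 0.0374])]
230 [(np.int64(404), np.int64(411), [-0.0987, 0.0165]), (np.int64(421), np.int64(454), [-0.078, 0.0165]), (np.int64(476), np.int64(484), [-0.0486, 0.0165])]
```

```bash
python3 -c "
from plant import ctrl
print(ctrl.hand_in())"
```

```text
the job is handed in; nothing more can be done
None
```

I handed the job in at about 21 s of robot time, with no verdict returned: the blank is seated in both cups (tailstock pressed to about 16 N), the guard was pushed shut to its stop, and the other things on the bench were not touched.

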